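# Put the tweezers away and slide the case shut

## Robot

A 6-joint arm with a two-finger parallel gripper is mounted at the origin on the work surface. World frame = base frame: x ahead of the robot, y to its left, z up, the work surface at z = 0. Lengths are in m, angles in rad, forces in N, time in s.
With the tool pointing down it reaches from about 0.325 to 0.85 m from the base axis. Payload 4.4 kg.
Tool frame: the origin (TCP) lies on the centre line of the jaws, within the pads' length; the fingertips stand 11 mm ahead of it and the grasp point (between the pads) lies 8 mm behind it; z points along the fingers, y is the line along which they close (so a half turn about z gives the same grasp; the last joint's range is limited). The gripper opens to 94 mm and grips with 3 to 60 N. Pads are 16 mm wide; open, the fingers measure 119 mm over their backs; the gripper's body (75 mm by 177 mm) begins 78 mm behind the grasp point.
Start: joints at [0.968, 0.207, 1.542, -0, 1.393, -0.15], TCP at [0.252, 0.517, 0.177] pointing down, gripper open.
Joint ranges: [-2.73, 2.73], [-0.86, 2.22], [0.23, 2.46], [-1.11, 4.25], [0.08, 2.63], [-2.82, 2.82]. Speed limits (rad/s): [2.79, 2.79, 3.14, 3.14, 3.14, 3.14].

## Interface

Orientations are given as a unit quaternion [w, x, y, z].
In Python, from plant import state, snapshot, camera_info, finish_job, outline_of gives the robot as it stands.
- The arm moves only by the tool arm_command, never from a script. Its argument "deltas" is a list of rows, each a list of 3 entries, a list of its own where there are three numbers: the turn, a rotation vector about the tool's x, y, z in degrees, then the shift along the tool's x, y, z in m, then the finger opening in m, from 0 to 0.094. A call has 1 to 10 rows; each row shifts and turns the commanded pose from where the row before left it, along the tool's axes as they then stand; what a row does not reach is not made up. A row lasts 1/12 s, in which the tool goes at most 41.7 mm and 7.16 degrees, less where a joint would pass 70% of its speed; a pose out of reach is approached as far as the arm can. A call with a gripper value outside its range is refused whole. The fingers move at their own pace and stop on an object; "newtons" is the grip in N (left out, the last holds). Time passes only in rows, so rows that do not move let the fingers close. It gives the time, the measured TCP pose, the force, the opening and the grip force at its end, in the units of the state.
- state(): the state, without advancing time (a new reading comes with each control period).
- snapshot(name): name is "scene" or "top"; returns the picture (400x640x3 uint8, red, green, blue); there is no depth.
- camera_info(name): a dict with "mtx" (3x3 intrinsics, pixels), "R" (3x3) and "t" (3): a world point X has camera coordinates R X + t. Camera axes: x right, y down, z forward; pixel columns grow to the right and rows downward; lengths in m; the calibration is good to about 2 mm. A picture is of the moment at which its call begins. camera_info takes no time and is no camera call.
- finish_job(): hands the job in; it is judged then, once.
Trained networks look in the newest picture that a camera, given by its name, has taken for a name from the list of things; names that differ only in an ending like _2 or _b are one class to them, and where a whole thing is asked for, a point or a joint stands for the part that bears it (a point fixed in the world has none). Each returns a list of dicts, best first, with "p" (0 to 1); they miss things now and then, are a little off and sometimes report something else, mostly with a low value. They report only what shows in the picture. A call takes as long as a camera call. They do not tell look-alikes from the thing itself.
- outline_of(camera, query): "mask" (400x640 bool, what is visible of it) and "box" ([left, top, right, bottom] in pixels, round what is visible of it).
The state is a dict: "t": time; "q": joint angles; "joint_vel": joint speeds; "joint_torque": joint torques, N m; "tool_pos": TCP position; "tcp_rot": TCP orientation; "ft_force": force on the tool from outside, world axes, zero at the start; "ft_torque": the same for the moment, N m; "opening": opening from 0.0 (shut) to 1.0 (fully open); "grasp_force": force on a finger pad.
Only numpy, scipy, OpenCV 4.12 (cv2) and the standard library are available. Lean on these libraries where they do the work, as an engineer would, in place of code of your own. Each camera call takes 0.05 s, during which the arm holds its last target. There are 200 camera calls.

## Task

Put the steel tweezers from the clear three-compartment tray into the bamboo case and slide the case's flat cover fully shut over them. The cover stands only part open, so it must first be pushed farther along its slide to make room. Leave everything else where it is.

Things in the scene. Friction and masses are not known exactly. Their poses are not given: they have to be found in the camera images.
- case: Fixed bamboo tweezer case, 176 long (x) by 90 wide (y) by 30 high, origin at the centre of its underside. One compartment, inside x -80 to +80 mm, y -37 to +37 mm, floor 5 mm above the origin; walls 8 mm thick. A full-height wall (30 mm) closes the -x end; the +x end wall is only 21 mm high and the cover slides out over it.
- cover (a joint): Slide of the case's flat bamboo cover, m: 0 = shut, 0.145 = fully open along the case's +x; stays where left (about 1.2 N friction); starts 0.04 to 0.09. The cover is 168 x 77 x 5 mm, underside 22 and top 27 mm above the case's origin; shut, it spans case x -80 to +88 mm, so the clear opening at the -x end is as long as the joint value.
- ridge (a point): Centre of the top of the push ridge on the cover: a bar 8 mm thick along case x, 50 mm long along case y, 13 mm high above the cover's top face (top 40 mm above the case's origin). It lies at case x = -45 mm + joint value, y = 0. Axes as the case's.
- tray: Fixed clear acrylic tray, 130 (x) by 262 (y) by 16 high, origin at the centre of its underside, walls and floor 4 mm; two dividers across y make three compartments about 82 mm wide with centres at y = -86, 0, +86 mm; each holds one small tool lying roughly along the tray's x.
- tweezers: Loose rigid steel eyebrow tweezers, 92 long (x, tips at +x), 9 high, two slim arms bowed apart; 15 mm wide over the parallel middle part from x = -14 to +22 mm, narrower at both ends. Origin on the underside at mid-length. Lies in any one of the three compartments.
- file: Flat grey nail file, 95 x 16 x 6 mm, in another compartment of the tray; stays there. Origin centre of underside.
- brush: Small brush, white handle 7 mm thick with a broader black head 28 x 20 x 9 mm, 92 mm long overall along x, in another compartment of the tray; stays there. Origin on the underside near mid-length.
- cup: White porcelain cup, 74 mm across, 70 high, standing between and beyond case and tray. Origin centre of underside.
- hoop: Lilac plastic hoop lying flat, 170 mm across, 10 high. Origin centre of underside.
- jar: Small amber glass jar, 48 mm across, 50 high. Origin centre of underside.
- dispenser: Black push-top tape dispenser, about 100 x 55 x 76 mm high. Origin centre of underside.
Things that resemble listed ones, but are neither listed nor needed, are in the scene too. There is more than one size of the case; the job needs the smallest.

How it is judged:
On the way:
1. the tweezers lie in the case's compartment while the cover is still open (x of tweezers in the frame of case between -0.06 and 0.06 m and y of tweezers in the frame of case between -0.035 and 0.035 m and z of tweezers in the frame of case between 0 and 0.02 m and value of joint cover above 0.03 m), for 0.2 s.
At the end, for the whole second after the job is handed in: The tweezers lie at rest inside the case's compartment, below the cover, and the cover is fully shut (within 4 mm); the file and the brush are still in their compartments and the other things are where they were (within 30 mm) (x of tweezers in the frame of case between -0.06 and 0.06 m and y of tweezers in the frame of case between -0.035 and 0.035 m and z of tweezers in the frame of case between 0 and 0.02 m and value of joint cover below 0.004 m and linear speed of tweezers below 0.02 m/s); the robot touches nothing.
It fails at once if the cup, hoop, jar or dispenser is moved by more than 30 mm (distance of any of cup, hoop, jar, dispenser from where it was at the start of the episode above 0.03 m).
It fails at once if the file or the brush is moved by more than 30 mm (distance of any of file, brush from where it was at the start of the episode above 0.03 m).
It also fails if it takes over 58 s, if anything falls off the work surface, if the arm or the gripper's body presses on something with over 40 N, if the wrist force passes 120 N, or if a joint passes its speed limit or range.

## Working session

There is one attempt and no reset: what is moved stays moved. The work goes in short steps, Python scripts to look and compute and a tool call to move; the robot and the scene stay as the last step left them, time stands still between calls to the robot, and variables do not carry over. Pictures are saved under pics/ and viewed, at most 10 in all, crops included, and the job is handed in when it is done.

Besides the shell and the picture viewer there is one more tool, called after ">>>" by a JSON object that holds its "api" and its "payload", one argument or row to a line. arm_command: Moves the arm, as the interface text tells. Its arguments: {"type":"object","properties":{"deltas":{"type":"array","items":{"type":"array"}},"newtons":{"type":"number"}},"required":["deltas"]}

```bash
mkdir -p pics; ls
python3 - <<'E'
from plant import *
import cv2
for n in("scene","top"):
    cv2.imwrite(f"pics/{n}0.png",snapshot(n)[:,:,::-1]); c=camera_info(n); print(n,c)
for n in("scene","top"):
    for q in("case","cover","tray","tweezers","file","brush","cup"):
        print(n,q,[(round(d["p"],2),d["box"],int(d["mask"].sum())) for d in outline_of(n,q)][:4])
s=state();print(s)
E
```

```text
pics
scene {'mtx': array([[495.7893955 ,   0.        , 320.29739821],
       [  0.        , 495.7893955 , 204.04255202],
       [  0.        ,   0.        ,   1.        ]]), 'R': array([[-0.47893711,  0.87771443,  0.01538251],
       [ 0.6527063 ,  0.36776659, -0.6623611 ],
       [-0.58702107, -0.30718905, -0.74902681]]), 't': array([ 0.27212367, -0.23759547,  1.52769683])}
top {'mtx': array([[368.73556374,   0.        , 321.83450148],
       [  0.        , 368.73556374, 201.26460906],
       [  0.        ,   0.        ,   1.        ]]), 'R': array([[ 0.02584633, -0.99966077, -0.00321043],
       [-0.99466177, -0.02539588, -0.10001507],
       [ 0.09989961,  0.00577831, -0.99498074]]), 't': array([-0.05966561,  0.46086433,  1.02528852])}
scene case [(0.98, [437.6, 170.2, 528.6, 227.5], 3878), (0.83, [225.5, 188.0, 315.9, 246.7], 2846), (0.6, [260.9, 130.7, 350.7, 187.7], 3261)]
scene cover [(0.97, [223.7, 190.0, 294.0, 231.7], 1510), (0.78, [435.7, 175.1, 525.4, 212.0], 2190), (0.56, [263.7, 137.5, 345.3, 172.6], 1789), (0.55, [386.2, 335.2, 411.3, 364.3], 580)]
scene tray [(0.92, [
[... 996 characters left out ...]
'q': array([ 9.67474904e-01,  2.06556321e-01,  1.54148270e+00, -1.61455954e-05,
        1.39348696e+00, -1.50526187e-01]), 'joint_vel': array([ 6.66656777e-04, -4.42761053e-04, -2.00094624e-04, -2.94525874e-04,
        3.34867905e-04, -9.51481817e-06]), 'joint_torque': array([ 5.77873357e-05, -3.70834887e+01, -2.81744152e+01,  6.99318037e-02,
        2.73300719e-02, -2.43370704e-05]), 'tool_pos': array([0.25159171, 0.51705806, 0.17697972]), 'tcp_rot': array([1.96580108e-05, 2.24467146e-01, 9.74481657e-01, 2.80707212e-05]), 'ft_force': array([ 0.30805498,  0.36519993, -0.26120125]), 'ft_torque': array([ 0.00180419,  0.04782959, -0.01140837]), 'grasp_force': 0.0, 'opening': 1.0019239465268155}
```

Run:
```python
import cv2,numpy as np
t=cv2.imread("pics/top0.png"); s=cv2.imread("pics/scene0.png")
cv2.imwrite("pics/t1.png",cv2.resize(t[80:330,140:440],(720,600),interpolation=cv2.INTER_CUBIC))
cv2.imwrite("pics/s1.png",cv2.resize(s[125:355,220:540],(800,575),interpolation=cv2.INTER_CUBIC))
```

```text
(no output)
```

View pics/t1.png

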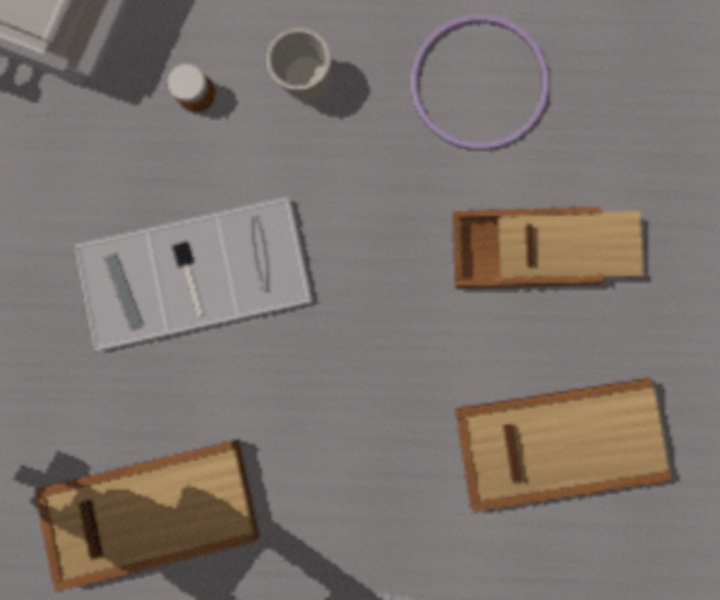

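View pics/s1.png

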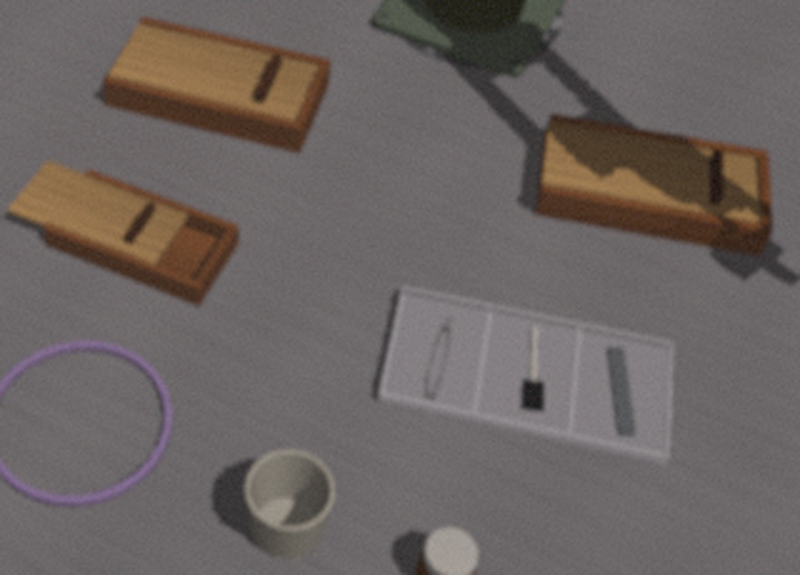

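The smallest case is the partly open one: top crop (455–645, 207–290), with the cover sliding to image right. The tweezers are in the right compartment of the tray, at top crop (257,217)–(265,291) and scene crop (449,320)–(431,398). Next I zoom in for exact points.

```bash
cat > h.py <<'E'
import numpy as np, cv2
from plant import *
C={n:camera_info(n) for n in("scene","top")}
def tri(ps,pt):
    P=[C[n]["mtx"]@np.c_[C[n]["R"],C[n]["t"]] for n in("scene","top")]
    X=cv2.triangulatePoints(*P,np.array(ps,float).reshape(2,1),np.array(pt,float).reshape(2,1)).ravel()
    return X[:3]/X[3]
def onz(n,p,z):
    c=C[n]; d=c["R"].T@np.linalg.inv(c["mtx"])@[*p,1]; o=-c["R"].T@c["t"]
    return o+d*(z-o[2])/d[2]
E
python3 - <<'E'
from h import *
T=lambda u,v:(140+u/2.4,80+v/2.4)
S=lambda u,v:(220+u/2.5,125+v/2.5)
for k,a,b in[("ridge",(140,223),(532,246)),("tw1",(449,320),(265,291)),("tw2",(431,398),(257,217))]:
    print(k,tri(S(*a),T(*b)).round(4))
t=cv2.imread("pics/top0.png"); s=cv2.imread("pics/scene0.png")
R=lambda i,x,y,w,h,k:cv2.resize(i[y:y+h,x:x+w],None,fx=k,fy=k,interpolation=cv2.INTER_CUBIC)
im=np.zeros((600,800,3),np.uint8)
def put(p,x,y): im[y:y+p.shape[0],x:x+p.shape[1]]=p
put(R(t,325,160,90,50,6),0,0)      # case top
put(R(s,220,185,100,65,4.5),0,305) # case scene
put(R(t,235,165,30,45,6),545,0)   # tweezers top 
put(R(s,375,245,40,45,6),545,305)
cv2.imwrite("pics/z.png",im)
E
```

```text
ridge [ 0.5174 -0.1574  0.0254]
tw1 [0.4589 0.16   0.0023]
tw2 [ 0.5485  0.1776 -0.0008]
```

View pics/z.png

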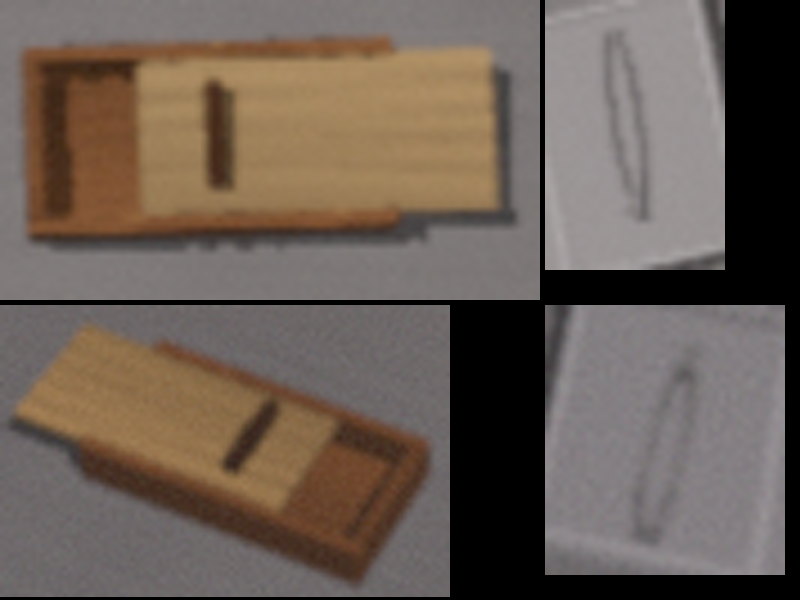

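The zoom shows the case: cover inner edge at (137,66)–(140,214) and −x wall corners at (25,50) and (29,237) in the top panel. The matching points in the scene panel are also clear. The tweezers run (612,32)–(643,218) in the top panel and (690,350)–(648,540) in the scene panel.

Run:
```python
from h import *
t=lambda u,v:(325+u/6-.4,160+v/6-.4)
s=lambda u,v:(220+u/4.5-.4,185+(v-305)/4.5-.4)
tt=lambda u,v:(235+(u-545)/6-.4,165+v/6-.4)
ss=lambda u,v:(375+(u-545)/6-.4,245+(v-305)/6-.4)
D={"covL1":(s(340,420),t(140,214)),"covL2":(s(280,510),t(137,66)),"covR1":(s(88,325),t(500,212)),"covR2":(s(12,418),t(490,47)),
"w1":(s(428,440),t(29,237)),"w2":(s(360,555),t(25,50)),"ridge":(s(252,432),t(214,134)),"twA":(ss(690,352),tt(643,218)),"twB":(ss(648,540),tt(612,32))}
Z={"c":.027,"w":.03,"r":.04,"t":.008}
for k,(a,b) in D.items(): print(k,tri(a,b).round(4),onz("scene",a,Z[k[0]])[:2].round(4),onz("top",b,Z[k[0]])[:2].round(4))
```

```text
covL1 [ 0.481  -0.1213  0.0244] [ 0.4828 -0.1199] [ 0.4808 -0.1214]
covL2 [ 0.552  -0.118   0.0227] [ 0.5547 -0.1155] [ 0.5517 -0.1186]
covR1 [ 0.4863 -0.2917  0.0191] [ 0.4919 -0.2857] [ 0.4861 -0.2914]
covR2 [ 0.5665 -0.2878  0.018 ] [ 0.5722 -0.2817] [ 0.5651 -0.2864]
w1 [ 0.4692 -0.07    0.0243] [ 0.4736 -0.0682] [ 0.4682 -0.0692]
w2 [ 0.5581 -0.0639  0.0237] [ 0.5619 -0.0607] [ 0.5575 -0.0651]
ridge [ 0.519  -0.1553  0.0332] [ 0.5238 -0.152 ] [ 0.5179 -0.1545]
twA [0.4597 0.158  0.0043] [0.4623 0.1588] [0.4595 0.1569]
twB [0.5501 0.1779 0.0036] [0.5527 0.179 ] [0.5497 0.176 ]
```

>>> {"api": "arm_command", "payload": {
  "deltas": [
    [[0,0,6.7],[0,0,0],0],
    [[0,0,6.7],[0,0,0],0],
    [[0,0,6.7],[0,0,0],0],
    [[0,0,6.7],[0,0,0],0],
    [[0,0,6.7],[0,0,0],0],
    [[0,0,6.7],[0,0,0],0],
    [[0,0,6.7],[0,0,0],0],
    [[0,0,6.7],[0,0,0],0],
    [[0,0,6.7],[0,0,0],0]
  ],
  "newtons": 20
}}

```text
t: 1.55
tool_pos: [0.2516, 0.5171, 0.177]
tcp_rot: [-0.0, 0.686, 0.728, 0.0]
ft_force: [-0.8, -0.2, -0.5]
opening: 0.401
grasp_force: 0.0
```

```bash
cat >> h.py <<'E'
from scipy.spatial.transform import Rotation as Ro
def go(x,y,z,psi):
    s=state(); R=Ro.from_quat(np.roll(s["tcp_rot"],-1)).as_matrix()
    p=np.degrees(np.arctan2(R[1,1],R[0,1])); turn=-((psi-p+180)%360-180)
    d=np.array([x,y,z])-s["tool_pos"]
    R2=R@Ro.from_rotvec([0,0,turn],degrees=True).as_matrix()
    print("t",round(s["t"],2),"psi",p.round(2),"turn",round(turn,2),"tilt",R[:,2].round(4),"shift now",(R.T@d).round(4),"shift after turn",(R2.T@d).round(4),"F",s["ft_force"].round(1))
cd=np.array([.065,-.998]); cn=np.array([.998,.065]); c0=np.array([.521,-.154])
def case(u,v): return c0+u*cd+v*cn
E
python3 - <<'E'
from h import *
go(*case(-.030,0),.12,3.7)
E
```

```text
t 1.55 psi 3.42 turn -0.28 tilt [ 1.e-04  1.e-04 -1.e+00] shift now [-0.656   0.2287  0.057 ] shift after turn [-0.6571  0.2255  0.057 ] F [-0.8 -0.2 -0.5]
```

>>> {"api": "arm_command", "payload": {
  "deltas": [
    [[0,0,0],[-0.0328,0.0114,0],0],
    [[0,0,0],[-0.0328,0.0114,0],0],
    [[0,0,0],[-0.0328,0.0114,0],0],
    [[0,0,0],[-0.0328,0.0114,0],0],
    [[0,0,0],[-0.0328,0.0114,0],0],
    [[0,0,0],[-0.0328,0.0114,0],0],
    [[0,0,0],[-0.0328,0.0114,0],0],
    [[0,0,0],[-0.0328,0.0114,0],0],
    [[0,0,0],[-0.0328,0.0114,0],0],
    [[0,0,0],[-0.0328,0.0114,0],0]
  ]
}}

```text
t: 2.38
tool_pos: [0.3873, 0.1957, 0.1773]
tcp_rot: [0.0, 0.683, 0.73, 0.0]
ft_force: [0.2, 1.0, 0.4]
opening: 0.002
grasp_force: 0.0
```

>>> {"api": "arm_command", "payload": {
  "deltas": [
    [[0,0,0],[-0.0328,0.0114,0],0],
    [[0,0,0],[-0.0328,0.0114,0],0],
    [[0,0,0],[-0.0328,0.0114,0],0],
    [[0,0,0],[-0.0328,0.0114,0],0],
    [[0,0,0],[-0.0328,0.0114,0.01],0],
    [[0,0,0],[-0.0328,0.0114,0.01],0],
    [[0,0,0],[-0.0328,0.0114,0.01],0],
    [[0,0,0],[-0.0328,0.0114,0.01],0],
    [[0,0,0],[-0.0328,0.0114,0.01],0],
    [[0,0,0],[-0.0328,0.0114,0],0]
  ]
}}

```text
t: 3.22
tool_pos: [0.5208, -0.1237, 0.1247]
tcp_rot: [-0.002, 0.684, 0.73, -0.001]
ft_force: [0.2, 0.4, 0.1]
opening: 0.004
grasp_force: 0.0
```

Run:
```python
from h import *
go(*case(-.028,0),.044,3.7)
cv2.imwrite("pics/s2.png",cv2.resize(snapshot("scene")[125:355,200:480,::-1],(700,575),interpolation=cv2.INTER_CUBIC))
```

```text
t 3.22 psi 3.73 turn 0.03 tilt [-0.0037  0.0016 -1.    ] shift now [-0.0024 -0.0015  0.0807] shift after turn [-0.0024 -0.0015  0.0807] F [0.2 0.4 0.1]
```

View pics/s2.png

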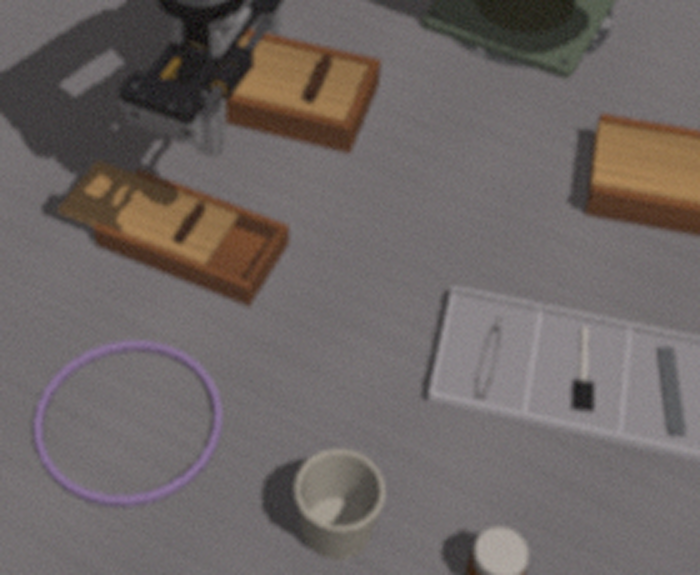

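The gripper, its fingers closed, hangs over the case; the ridge at (190,222) and the open end at (250,250) are clear. I lower it behind the ridge and push.

>>> {"api": "arm_command", "payload": {
  "deltas": [
    [[0,0,0],[-0.001,-0.0015,0.02],0],
    [[0,0,0],[0,0,0.02],0],
    [[0,0,0],[0,0,0.02],0],
    [[0,0,0],[0,0,0.014],0],
    [[0,0,0],[0,0,0.007],0],
    [[0,0,0],[0,0,0],0]
  ]
}}

```text
t: 3.77
tool_pos: [0.5191, -0.1229, 0.0442]
tcp_rot: [-0.002, 0.684, 0.73, -0.001]
ft_force: [-0.3, 0.6, -0.2]
opening: 0.005
grasp_force: 0.0
```

>>> {"api": "arm_command", "payload": {
  "deltas": [
    [[0,0,0],[-0.012,0,0],0],
    [[0,0,0],[-0.012,0,0],0],
    [[0,0,0],[-0.012,0,0],0],
    [[0,0,0],[-0.012,0,0],0],
    [[0,0,0],[-0.012,0,0],0],
    [[0,0,0],[0,0,0],0]
  ]
}}

```text
t: 4.27
tool_pos: [0.5254, -0.187, 0.0468]
tcp_rot: [0.001, 0.685, 0.729, -0.0]
ft_force: [0.6, -0.5, -0.2]
opening: 0.007
grasp_force: 0.0
```

Run:
```python
from h import *
go(*case(.081,0),.044,3.7)
```

```text
t 4.27 psi 3.6 turn -0.1 tilt [ 0.0019 -0.0019 -1.    ] shift now [-0.0478 -0.0021  0.0029] shift after turn [-0.0478 -0.0022  0.0029] F [ 0.6 -0.5 -0.2]
```

>>> {"api": "arm_command", "payload": {
  "deltas": [
    [[0,0,0],[-0.01,-0.001,0.002],0],
    [[0,0,0],[-0.01,-0.001,0],0],
    [[0,0,0],[-0.01,0,0],0],
    [[0,0,0],[-0.01,0,0],0],
    [[0,0,0],[-0.008,0,0],0],
    [[0,0,0],[0,0,0],0]
  ]
}}

```text
t: 4.77
tool_pos: [0.5261, -0.2336, 0.0441]
tcp_rot: [0.001, 0.684, 0.729, -0.0]
ft_force: [0.7, 0.3, -0.2]
opening: 0.005
grasp_force: 0.0
```

>>> {"api": "arm_command", "payload": {
  "deltas": [
    [[0,0,0],[0.012,0,0],0],
    [[0,0,0],[0,0,-0.02],0.03],
    [[0,0,0],[0,0,-0.03],0.03],
    [[0,0,0],[0,0,-0.03],0.03],
    [[0,0,0],[0,0,0],0.03]
  ]
}}

```text
t: 5.18
tool_pos: [0.5292, -0.2204, 0.1307]
tcp_rot: [0.006, 0.683, 0.73, 0.002]
ft_force: [1.7, -0.4, 0.4]
opening: 0.253
grasp_force: 0.0
```

Run:
```python
from h import *
tw=(np.array([.4597,.158])+[.5501,.1779])/2+[.0,.0]; tw=tw+0
go(*tw,.10,-77.9)
im=snapshot("top"); cv2.imwrite("pics/t2.png",cv2.resize(im[150:230,240:440,::-1],(800,320),interpolation=cv2.INTER_CUBIC))
```

```text
t 5.18 psi 3.83 turn 81.73 tilt [ 0.0102 -0.0054 -0.9999] shift now [0.3893 0.0014 0.0284] shift after turn [ 0.0574 -0.385   0.0284] F [ 1.7 -0.4  0.4]
```

View pics/t2.png

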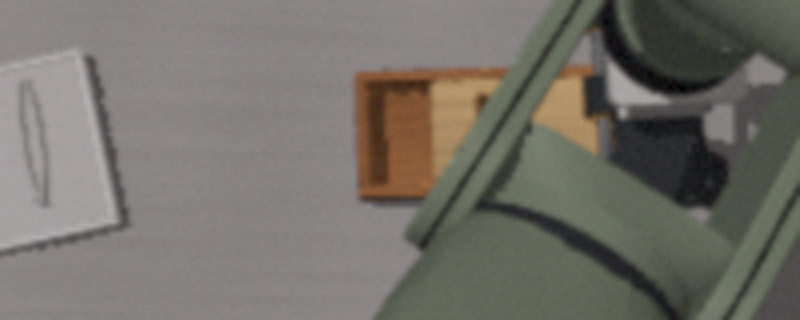

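The cover edge at (432) hasn't moved, so the fingers passed above the ridge. In the earlier scene view the fingertips also looked higher than I'd predicted. Checking the fingertip position by eye.

Run:
```python
from h import *
s=state(); print(s["tool_pos"],s["opening"],s["q"].round(3))
R=Ro.from_quat(np.roll(s["tcp_rot"],-1)).as_matrix()
im=snapshot("scene").copy()
c=C["scene"]; k=4; x0,y0=210,110
big=cv2.resize(im[y0:y0+140,x0:x0+160,::-1],None,fx=k,fy=k,interpolation=cv2.INTER_CUBIC)
for d,col in((.011,(0,0,255)),(0,(0,255,0)),(-.008,(255,0,0)),(-.086,(255,255,0))):
    p=s["tool_pos"]+R[:,2]*d; q=c["mtx"]@(c["R"]@p+c["t"]); q=q[:2]/q[2]; print(d,q)
    cv2.circle(big,tuple(int(v) for v in (q-[x0,y0])*k),4,col,-1)
cv2.imwrite("pics/s3.png",big)
```

```text
[ 0.52777729 -0.21974506  0.12807061] 0.29202548262294864 [-5.460e-01  2.380e-01  1.609e+00  1.000e-03  1.287e+00 -6.130e-01]
0.011 [249.18082399 182.75065183]
0 [248.79107864 179.55193627]
-0.008 [248.50423284 177.1977372 ]
-0.086 [245.54804219 152.93570765]
```

View pics/s3.png

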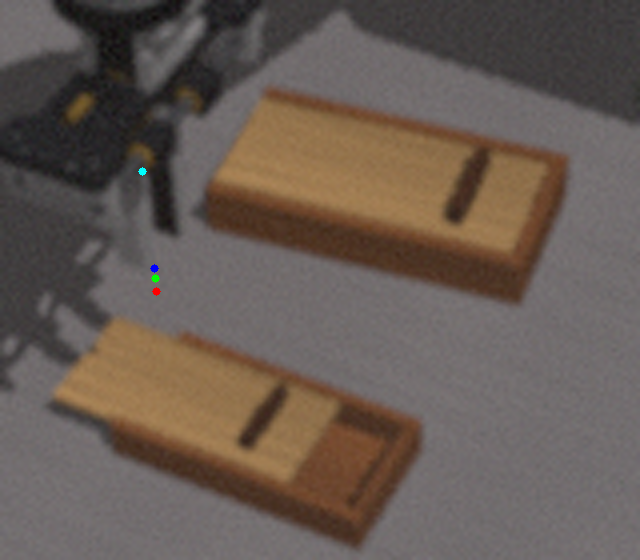

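The fingers end near (150,247), but the state puts them at (156,291), so they're roughly 30 mm higher than reported or shifted sideways. I'll touch the bare table between case and tray to find the offset.

>>> {"api": "arm_command", "payload": {
  "deltas": [
    [[0,0,0],[0.03,0,0],0],
    [[0,0,0],[0.03,0,0],0],
    [[0,0,0],[0.03,0,0],0],
    [[0,0,0],[0.03,0,0],0],
    [[0,0,0],[0.03,0,0],0],
    [[0,0,0],[0.03,0,0.01],0],
    [[0,0,0],[0.03,0,0.02],0],
    [[0,0,0],[0.03,0,0.02],0],
    [[0,0,0],[0,0,0.02],0],
    [[0,0,0],[0,0,0.02],0]
  ]
}}

```text
t: 6.12
tool_pos: [0.5064, 0.0227, 0.0312]
tcp_rot: [-0.002, 0.682, 0.731, -0.001]
ft_force: [0.4, -0.6, -1.1]
opening: 0.005
grasp_force: 0.0
```

>>> {"api": "arm_command", "payload": {
  "deltas": [
    [[0,0,0],[0,0,0.004],0],
    [[0,0,0],[0,0,0.004],0],
    [[0,0,0],[0,0,0.004],0],
    [[0,0,0],[0,0,0.004],0],
    [[0,0,0],[0,0,0],0],
    [[0,0,0],[0,0,0],0]
  ]
}}

```text
t: 6.62
tool_pos: [0.5097, 0.0195, 0.0185]
tcp_rot: [0.0, 0.684, 0.73, 0.0]
ft_force: [0.6, 0.0, 0.3]
opening: 0.007
grasp_force: 0.0
```

Run:
```python
from h import *
s=state(); print(s["tool_pos"],s["tcp_rot"],s["ft_force"],s["opening"])
R=Ro.from_quat(np.roll(s["tcp_rot"],-1)).as_matrix()
P=[]
for n,k,x0,y0,w,h in(("scene",4,300,140,110,140),("top",4,250,110,110,140)):
    im=snapshot(n); c=C[n]
    big=cv2.resize(im[y0:y0+h,x0:x0+w,::-1],(w*k,h*k) if n=="x" else (400,509),interpolation=cv2.INTER_CUBIC); f=400/w
    for d,col in((.011,(0,0,255)),(-.086,(255,255,0))):
        p=s["tool_pos"]+R[:,2]*d; q=c["mtx"]@(c["R"]@p+c["t"]); q=q[:2]/q[2]; print(n,d,q)
        cv2.circle(big,tuple(int(v) for v in (q-[x0,y0])*f),4,col,-1)
    P.append(big)
cv2.imwrite("pics/s4.png",np.hstack(P))
```

```text
[0.50974268 0.01950897 0.01850041] [4.02784134e-04 6.83799366e-01 7.29669899e-01 3.21963862e-04] [0.55603493 0.03104003 0.33619177] 0.007360402341052539
scene 0.011 [338.72228648 243.69862576]
scene -0.086 [340.56148566 218.34945338]
top 0.011 [299.06038501 184.90773662]
top -0.086 [296.67757496 179.64251589]
```

View pics/s4.png

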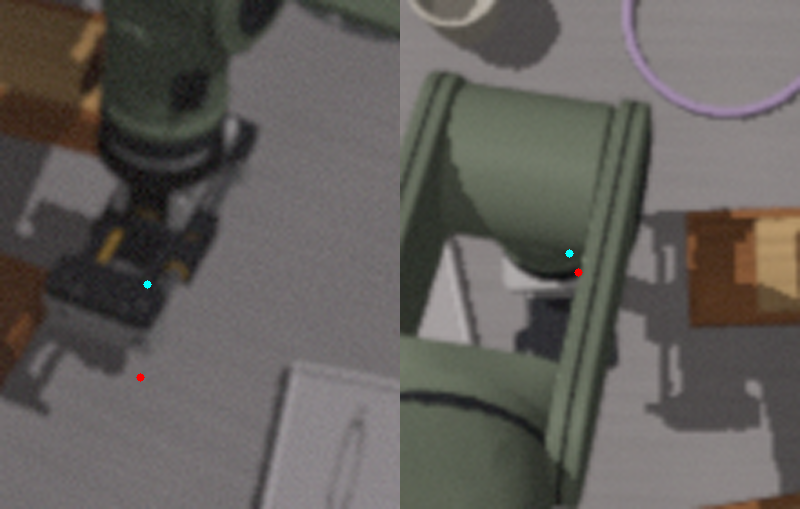

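Horizontally the gripper body in the top view matches the prediction. Probing the table a little farther to settle the height.

>>> {"api": "arm_command", "payload": {
  "deltas": [
    [[0,0,0],[0,0,0.003],0],
    [[0,0,0],[0,0,0.003],0],
    [[0,0,0],[0,0,0.003],0],
    [[0,0,0],[0,0,0],0]
  ]
}}

```text
t: 7.05
tool_pos: [0.5085, 0.0199, 0.0082]
tcp_rot: [-0.001, 0.684, 0.73, -0.0]
ft_force: [-0.8, -0.3, -0.3]
opening: 0.006
grasp_force: 0.0
```

>>> {"api": "arm_command", "payload": {
  "deltas": [
    [[0,0,0],[0,0,0.003],0],
    [[0,0,0],[0,0,0.003],0],
    [[0,0,0],[0,0,0.003],0],
    [[0,0,0],[0,0,0],0]
  ]
}}

```text
t: 7.38
tool_pos: [0.5085, 0.0199, -0.0009]
tcp_rot: [-0.001, 0.684, 0.73, -0.0]
ft_force: [-1.9, 0.2, 0.1]
opening: 0.004
grasp_force: 0.0
```

Run:
```python
from h import *
s=state(); print(s["tool_pos"],s["ft_force"],s["joint_torque"].round(2))
```

```text
[ 0.50845302  0.01994359 -0.00088074] [-1.8950707   0.1551164   0.08902611] [ -0.04 -34.76 -22.31   0.06  -0.06   0.  ]
```

>>> {"api": "arm_command", "payload": {
  "deltas": [
    [[0,0,0],[0,0,0.003],0],
    [[0,0,0],[0,0,0.003],0],
    [[0,0,0],[0,0,0],0]
  ]
}}

```text
t: 7.63
tool_pos: [0.5086, 0.0199, -0.0067]
tcp_rot: [-0.0, 0.684, 0.73, -0.0]
ft_force: [0.4, 0.5, 0.6]
opening: 0.005
grasp_force: 0.0
```

>>> {"api": "arm_command", "payload": {
  "deltas": [
    [[0,0,0],[0,0,0.002],0],
    [[0,0,0],[0,0,0.002],0],
    [[0,0,0],[0,0,0],0]
  ]
}}

```text
t: 7.88
tool_pos: [0.5089, 0.0199, -0.0104]
tcp_rot: [-0.0, 0.684, 0.73, -0.0]
ft_force: [0.0, -0.1, -0.3]
opening: 0.008
grasp_force: 0.0
```

>>> {"api": "arm_command", "payload": {
  "deltas": [
    [[0,0,0],[0,0,0.002],0],
    [[0,0,0],[0,0,0.002],0],
    [[0,0,0],[0,0,0],0]
  ]
}}

```text
t: 8.13
tool_pos: [0.5088, 0.0199, -0.0145]
tcp_rot: [-0.0, 0.684, 0.73, -0.0]
ft_force: [-0.7, 0.2, -0.1]
opening: 0.006
grasp_force: 0.0
```

>>> {"api": "arm_command", "payload": {
  "deltas": [
    [[0,0,0],[0,0,0.002],0],
    [[0,0,0],[0,0,0],0]
  ]
}}

```text
t: 8.3
tool_pos: [0.5089, 0.0199, -0.0164]
tcp_rot: [-0.0, 0.684, 0.73, -0.0]
ft_force: [-0.0, 0.5, -0.5]
opening: 0.006
grasp_force: 0.0
```

>>> {"api": "arm_command", "payload": {
  "deltas": [
    [[0,0,0],[0,0,0.002],0],
    [[0,0,0],[0,0,0],0]
  ]
}}

```text
t: 8.47
tool_pos: [0.509, 0.0199, -0.0184]
tcp_rot: [-0.0, 0.684, 0.73, -0.0]
ft_force: [0.2, 0.2, 1.4]
opening: 0.006
grasp_force: 0.0
```

>>> {"api": "arm_command", "payload": {
  "deltas": [
    [[0,0,0],[0,0,0.002],0],
    [[0,0,0],[0,0,0],0]
  ]
}}

```text
t: 8.63
tool_pos: [0.5089, 0.0199, -0.0204]
tcp_rot: [-0.0, 0.684, 0.73, -0.0]
ft_force: [1.1, -0.5, 0.8]
opening: 0.001
grasp_force: 0.0
```

>>> {"api": "arm_command", "payload": {
  "deltas": [
    [[0,0,0],[0,0,0.002],0],
    [[0,0,0],[0,0,0],0]
  ]
}}

```text
t: 8.8
tool_pos: [0.5089, 0.0199, -0.0224]
tcp_rot: [-0.0, 0.684, 0.73, -0.0]
ft_force: [-0.3, -0.1, 0.2]
opening: 0.005
grasp_force: 0.0
```

>>> {"api": "arm_command", "payload": {
  "deltas": [
    [[0,0,0],[0,0,0.002],0],
    [[0,0,0],[0,0,0],0]
  ]
}}

```text
t: 8.97
tool_pos: [0.5089, 0.0199, -0.0244]
tcp_rot: [-0.0, 0.684, 0.73, -0.0]
ft_force: [-0.7, 1.1, 0.7]
opening: 0.005
grasp_force: 0.0
```

>>> {"api": "arm_command", "payload": {
  "deltas": [
    [[0,0,0],[0,0,0.002],0],
    [[0,0,0],[0,0,0],0]
  ]
}}

```text
t: 9.13
tool_pos: [0.5089, 0.0199, -0.0264]
tcp_rot: [-0.0, 0.684, 0.73, -0.0]
ft_force: [-0.6, -0.3, -0.2]
opening: 0.007
grasp_force: 0.0
```

>>> {"api": "arm_command", "payload": {
  "deltas": [
    [[0,0,0],[0,0,0.002],0],
    [[0,0,0],[0,0,0],0]
  ]
}}

```text
t: 9.3
tool_pos: [0.5093, 0.0199, -0.0281]
tcp_rot: [0.0, 0.684, 0.73, 0.0]
ft_force: [0.0, 0.5, -0.2]
opening: 0.007
grasp_force: 0.0
```

Run:
```python
from h import *
s=state(); print(s["tool_pos"],s["ft_force"])
im=snapshot("scene"); cv2.imwrite("pics/s5.png",cv2.resize(im[170:280,300:400,::-1],(545,600),interpolation=cv2.INTER_CUBIC))
```

```text
[ 0.50931045  0.01986493 -0.02814877] [ 0.01805101  0.48091803 -0.19344689]
```

View pics/s5.png

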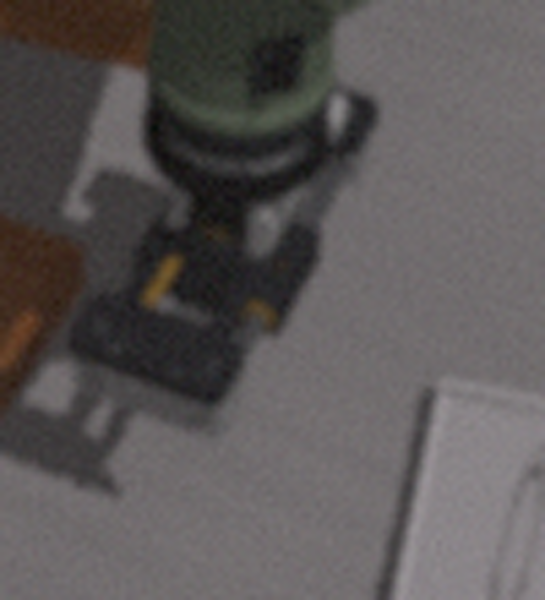

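The arm really is moving down: the body shifted about 12 px between views, as commanded. There's still no contact, so I keep probing.

>>> {"api": "arm_command", "payload": {
  "deltas": [
    [[0,0,0],[0,0,0.002],0],
    [[0,0,0],[0,0,0],0]
  ]
}}

```text
t: 9.52
tool_pos: [0.5093, 0.0198, -0.0283]
tcp_rot: [-0.0, 0.683, 0.73, -0.0]
ft_force: [-4.6, 0.3, 13.7]
opening: 0.002
grasp_force: 7.0
```

>>> {"api": "arm_command", "payload": {
  "deltas": [
    [[0,0,0],[0,0,0.002],0],
    [[0,0,0],[0,0,0],0]
  ]
}}

```text
t: 9.68
tool_pos: [0.5093, 0.0198, -0.0284]
tcp_rot: [-0.001, 0.683, 0.73, -0.001]
ft_force: [-10.4, 0.9, 28.2]
opening: 0.003
grasp_force: 14.0
```

>>> {"api": "arm_command", "payload": {
  "deltas": [
    [[0,0,0],[0,0,0.002],0],
    [[0,0,0],[0,0,0],0]
  ]
}}

```text
t: 9.85
tool_pos: [0.5093, 0.0198, -0.0285]
tcp_rot: [-0.001, 0.683, 0.73, -0.001]
ft_force: [-15.2, 1.4, 40.9]
opening: 0.003
grasp_force: 21.0
```

Contact is at a reading of z = −0.028, so the true fingertip height is reading + 0.028 m, about 39 mm above what the state implies. That also fits picture s3 sideways. I raise and redo the push with the corrected height.

>>> {"api": "arm_command", "payload": {
  "deltas": [
    [[0,0,0],[0,0,-0.026],0],
    [[0,0,0],[0,0,-0.03],0],
    [[0,0,0],[0,0,-0.03],0],
    [[0,0,0],[-0.03,0,0],0],
    [[0,0,0],[-0.03,0,0],0],
    [[0,0,0],[-0.03,0,0],0],
    [[0,0,0],[-0.03,0,0],0],
    [[0,0,0],[-0.026,0,0],0],
    [[0,0,0],[0,0,0],0]
  ]
}}

```text
t: 10.6
tool_pos: [0.5196, -0.1304, 0.0524]
tcp_rot: [0.002, 0.685, 0.728, -0.0]
ft_force: [0.6, -1.1, 0.6]
opening: 0.002
grasp_force: 0.0
```

Run:
```python
from h import *
go(*case(-.028,0),.005,3.7)
```

```text
t 10.6 psi 3.52 turn -0.18 tilt [ 0.0018 -0.0026 -1.    ] shift now [ 0.0045 -0.0002  0.0474] shift after turn [ 0.0045 -0.0002  0.0474] F [ 0.6 -1.1  0.6]
```

>>> {"api": "arm_command", "payload": {
  "deltas": [
    [[0,0,0],[0.0045,0,0.01],0],
    [[0,0,0],[0,0,0.015],0],
    [[0,0,0],[0,0,0.015],0],
    [[0,0,0],[0,0,0.007],0],
    [[0,0,0],[0,0,0],0]
  ]
}}

```text
t: 11.02
tool_pos: [0.5158, -0.1188, 0.0022]
tcp_rot: [-0.003, 0.683, 0.73, -0.001]
ft_force: [0.1, 0.8, 0.3]
opening: 0.009
grasp_force: 0.0
```

>>> {"api": "arm_command", "payload": {
  "deltas": [
    [[0,0,0],[-0.012,0,0],0],
    [[0,0,0],[-0.012,0,0],0],
    [[0,0,0],[-0.012,0,0],0],
    [[0,0,0],[-0.012,0,0],0]
  ]
}}

```text
t: 11.35
tool_pos: [0.5221, -0.1705, 0.0056]
tcp_rot: [0.0, 0.684, 0.73, 0.0]
ft_force: [-0.4, 1.7, 0.5]
opening: 0.005
grasp_force: 0.8
```

Run:
```python
from h import *
go(*case(.081,0),.005,3.7)
```

```text
t 11.35 psi 3.73 turn 0.03 tilt [ 8.e-04  1.e-04 -1.e+00] shift now [-0.0645  0.      0.0006] shift after turn [-0.0645  0.      0.0006] F [-0.4  1.7  0.5]
```

Pushing now: force +1.7 N in y, as expected from the cover's friction.

>>> {"api": "arm_command", "payload": {
  "deltas": [
    [[0,0,0],[-0.012,0,0],0],
    [[0,0,0],[-0.012,0,0],0],
    [[0,0,0],[-0.012,0,0],0],
    [[0,0,0],[-0.012,0,0],0],
    [[0,0,0],[-0.01,0,0],0],
    [[0,0,0],[-0.006,0,0],0],
    [[0,0,0],[0,0,0],0]
  ]
}}

```text
t: 11.93
tool_pos: [0.5262, -0.2352, 0.0051]
tcp_rot: [0.001, 0.684, 0.729, -0.0]
ft_force: [-0.1, 0.2, 0.5]
opening: 0.005
grasp_force: 0.0
```

>>> {"api": "arm_command", "payload": {
  "deltas": [
    [[0,0,0],[0.012,0,0],0.03],
    [[0,0,0],[0.01,0,-0.02],0.03],
    [[0,0,0],[0.03,0,-0.03],0.03],
    [[0,0,0],[0.03,0,-0.03],0.04],
    [[0,0,0],[0.03,0,0],0.04],
    [[0,0,0],[0.03,0,0],0.04],
    [[0,0,0],[0.03,0,0],0.04],
    [[0,0,0],[0.03,0,0],0.04],
    [[0,0,0],[0.03,0,0],0.04],
    [[0,0,0],[0,0,0],0.04]
  ]
}}

```text
t: 12.77
tool_pos: [0.509, 0.0032, 0.0836]
tcp_rot: [-0.001, 0.681, 0.732, 0.001]
ft_force: [-0.8, -0.2, 0.1]
opening: 0.423
grasp_force: 0.0
```

Run:
```python
from h import *
tw=(np.array([.4597,.158])+[.5501,.1779])/2
print(tw); go(*tw,.06,-77.9)
snapshot("top"); snapshot("scene")
for n in("top","scene"):
  for q in("cover","tweezers"): print(n,q,[(round(d["p"],2),d["box"]) for d in outline_of(n,q)][:4])
```

```text
[0.5049  0.16795]
t 12.77 psi 4.1 turn 82.0 tilt [-0.001   0.0025 -1.    ] shift now [0.1645 0.0078 0.024 ] shift after turn [ 0.0306 -0.1618  0.024 ] F [-0.8 -0.2  0.1]
top cover [(0.84, [334.2, 239.2, 418.6, 291.7]), (0.65, [380.9, 167.4, 439.3, 196.0]), (0.65, [160.0, 275.9, 208.5, 317.8])]
top tweezers []
scene cover [(0.65, [261.1, 137.1, 325.1, 171.3]), (0.59, [192.0, 180.0, 263.0, 220.4]), (0.59, [435.9, 173.3, 525.9, 209.8])]
scene tweezers [(0.5, [388.7, 248.7, 399.8, 284.3])]
```

The cover's inner edge is now at 381 px (was 347), about 90 mm farther, so it's open. Now to the tweezers.

>>> {"api": "arm_command", "payload": {
  "deltas": [
    [[0,0,7],[0,0,0],0.04],
    [[0,0,7],[0,0,0],0.04],
    [[0,0,7],[0,0,0],0.04],
    [[0,0,7],[0,0,0],0.04],
    [[0,0,7],[0,0,0],0.04],
    [[0,0,7],[0,0,0],0.04],
    [[0,0,7],[0,0,0],0.04],
    [[0,0,7],[0,0,0],0.04],
    [[0,0,7],[0,0,0],0.04],
    [[0,0,7],[0,0,0],0.04]
  ]
}}

```text
t: 13.9
tool_pos: [0.5108, -0.0039, 0.0838]
tcp_rot: [0.0, 0.979, 0.202, -0.0]
ft_force: [0.1, 0.3, 0.0]
opening: 0.428
grasp_force: 0.0
```

>>> {"api": "arm_command", "payload": {
  "deltas": [
    [[0,0,6],[0,0,0],0.04],
    [[0,0,6],[0,0,0],0.04],
    [[0,0,0],[0.006,-0.03,0],0.04],
    [[0,0,0],[0.006,-0.033,0],0.04],
    [[0,0,0],[0.006,-0.033,0],0.04],
    [[0,0,0],[0.006,-0.033,0],0.04],
    [[0,0,0],[0.006,-0.033,0.015],0.04],
    [[0,0,0],[0,0,0.01],0.04],
    [[0,0,0],[0,0,0],0.04]
  ]
}}

```text
t: 14.65
tool_pos: [0.505, 0.1621, 0.0564]
tcp_rot: [0.0, 0.995, 0.103, -0.002]
ft_force: [-0.4, -0.1, -0.8]
opening: 0.425
grasp_force: 0.0
```

Run:
```python
from h import *
go(.505,.168,-.021,-77.9)
```

```text
t 14.65 psi -78.15 turn -0.25 tilt [-0.0047 -0.0011 -1.    ] shift now [ 0.0016 -0.0058  0.0774] shift after turn [ 0.0016 -0.0058  0.0774] F [-0.4 -0.1 -0.8]
```

>>> {"api": "arm_command", "payload": {
  "deltas": [
    [[0,0,0],[0.0015,-0.0058,0.02],0.04],
    [[0,0,0],[0,0,0.02],0.04],
    [[0,0,0],[0,0,0.02],0.04],
    [[0,0,0],[0,0,0.01],0.04],
    [[0,0,0],[0,0,0.007],0.04],
    [[0,0,0],[0,0,0],0.04]
  ]
}}

```text
t: 15.15
tool_pos: [0.5065, 0.1666, -0.0193]
tcp_rot: [0.0, 0.995, 0.101, -0.001]
ft_force: [0.3, -0.6, 0.5]
opening: 0.426
grasp_force: 0.0
```

>>> {"api": "arm_command", "payload": {
  "deltas": [
    [[0,0,0],[0,0,0],0],
    [[0,0,0],[0,0,0],0],
    [[0,0,0],[0,0,0],0],
    [[0,0,0],[0,0,0],0],
    [[0,0,0],[0,0,0],0],
    [[0,0,0],[0,0,0],0]
  ],
  "newtons": 20
}}

```text
t: 15.65
tool_pos: [0.5083, 0.1682, -0.0172]
tcp_rot: [0.0, 0.995, 0.103, 0.001]
ft_force: [0.2, -0.1, 4.3]
opening: 0.154
grasp_force: 20.0
```

Gripped at 14.5 mm, which matches the 15 mm middle part. Lift and carry.

>>> {"api": "arm_command", "payload": {
  "deltas": [
    [[0,0,0],[0,0,-0.01],0],
    [[0,0,0],[0,0,-0.02],0],
    [[0,0,0],[0,0,-0.03],0],
    [[0,0,0],[0,0,-0.03],0],
    [[0,0,0],[0,0,0],0]
  ]
}}

```text
t: 16.07
tool_pos: [0.5126, 0.1691, 0.0789]
tcp_rot: [-0.0, 0.995, 0.103, 0.006]
ft_force: [0.7, 0.6, 0.9]
opening: 0.149
grasp_force: 20.0
```

>>> {"api": "arm_command", "payload": {
  "deltas": [
    [[0,0,0],[0,0.03,0],0],
    [[0,0,0],[0,0.03,0],0],
    [[0,0,0],[0,0.03,0],0],
    [[0,0,0],[0,0.03,0],0],
    [[0,0,0],[0,0.03,0],0],
    [[0,0,0],[0,0.03,0],0],
    [[0,0,0],[0,0.03,0],0],
    [[0,0,0],[0,0.03,0],0],
    [[0,0,0],[0,0,0],0]
  ]
}}

```text
t: 16.82
tool_pos: [0.5574, -0.072, 0.0723]
tcp_rot: [0.001, 0.995, 0.1, 0.001]
ft_force: [-0.5, 0.1, 0.3]
opening: 0.147
grasp_force: 20.0
```

>>> {"api": "arm_command", "payload": {
  "deltas": [
    [[0,0,-7],[0,0,0],0],
    [[0,0,-7],[0,0,0],0],
    [[0,0,-7],[0,0,0],0],
    [[0,0,-7],[0,0,0],0],
    [[0,0,-7],[0,0,0],0],
    [[0,0,-7],[0,0,0],0],
    [[0,0,-7],[0,0,0],0],
    [[0,0,-7],[0,0,0],0],
    [[0,0,-7],[0,0,0],0],
    [[0,0,-7],[0,0,0],0]
  ]
}}

```text
t: 17.65
tool_pos: [0.5556, -0.0659, 0.0717]
tcp_rot: [-0.001, 0.754, 0.657, -0.0]
ft_force: [-0.6, 0.1, -0.4]
opening: 0.151
grasp_force: 20.0
```

>>> {"api": "arm_command", "payload": {
  "deltas": [
    [[0,0,-6],[0,0,0],0],
    [[0,0,-5.5],[0,0,0],0],
    [[0,0,0],[0,0,0],0]
  ]
}}

```text
t: 17.9
tool_pos: [0.5556, -0.0659, 0.0716]
tcp_rot: [-0.001, 0.686, 0.728, -0.0]
ft_force: [0.1, 0.2, -0.3]
opening: 0.15
grasp_force: 20.0
```

Run:
```python
from h import *
go(*case(-.014,0),.05,3.7); print(state()["opening"],state()["grasp_force"])
snapshot("top"); snapshot("scene")
for n in("top","scene"):
  for q in("cover","tweezers"): print(n,q,[(round(d["p"],2),d["box"]) for d in outline_of(n,q)][:4])
cv2.imwrite("pics/s6.png",cv2.resize(snapshot("scene")[150:290,190:410,::-1],(800,509),interpolation=cv2.INTER_CUBIC))
```

```text
t 17.9 psi 3.38 turn -0.32 tilt [-1.e-03  6.e-04 -1.e+00] shift now [-0.0719 -0.0398  0.0216] shift after turn [-0.0717 -0.0402  0.0216] F [ 0.1  0.2 -0.3]
0.15009374535672468 19.998704195022583
top cover [(0.9, [162.3, 270.0, 224.7, 320.6]), (0.86, [382.6, 167.2, 443.1, 196.7]), (0.59, [334.0, 244.2, 419.1, 290.8])]
top tweezers []
scene cover [(0.77, [196.1, 178.7, 262.3, 217.2]), (0.7, [261.4, 140.5, 345.3, 173.3]), (0.59, [437.8, 178.2, 527.2, 213.5])]
scene tweezers [(0.57, [296.9, 217.2, 314.1, 227.6])]
```

View pics/s6.png

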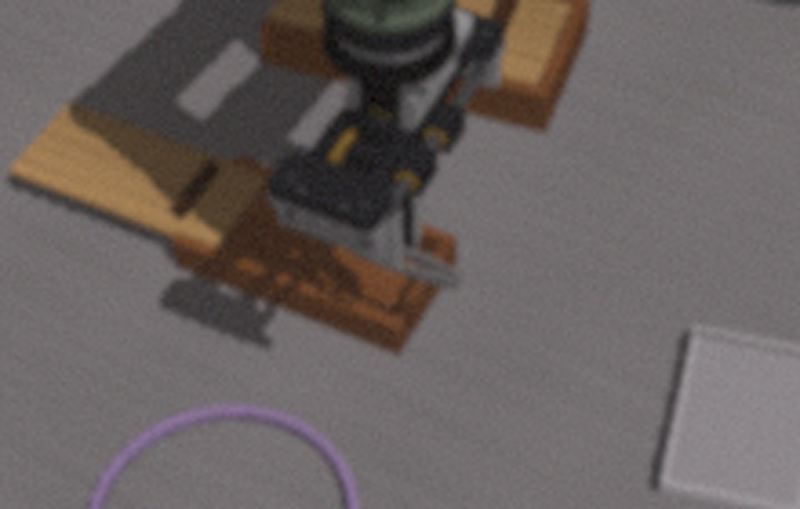

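The tweezers are held level with an end at (410–460, 250–280), as predicted, and the case is open wide. Its ridge is at (195,190) and the cover edge at (235,220). Moving over the opening and lowering.

>>> {"api": "arm_command", "payload": {
  "deltas": [
    [[0,0,0],[-0.018,-0.01,0],0],
    [[0,0,0],[-0.018,-0.01,0],0],
    [[0,0,0],[-0.018,-0.01,0],0],
    [[0,0,0],[-0.018,-0.01,0],0],
    [[0,0,0],[0,0,0.015],0],
    [[0,0,0],[0,0,0.005],0],
    [[0,0,0],[0,0,0],0]
  ]
}}

```text
t: 18.83
tool_pos: [0.5187, -0.1405, 0.0503]
tcp_rot: [-0.002, 0.687, 0.727, -0.001]
ft_force: [0.2, 0.2, -0.2]
opening: 0.146
grasp_force: 20.0
```

Run:
```python
from h import *
go(*case(-.014,0),-.016,3.7)
```

```text
t 18.83 psi 3.19 turn -0.51 tilt [-0.0034  0.0018 -1.    ] shift now [0.0003 0.0016 0.0663] shift after turn [0.0002 0.0016 0.0663] F [ 0.2  0.2 -0.2]
```

>>> {"api": "arm_command", "payload": {
  "deltas": [
    [[0,0,0],[0,0,0.015],0],
    [[0,0,0],[0,0,0.015],0],
    [[0,0,0],[0,0,0.015],0],
    [[0,0,0],[0,0,0.01],0],
    [[0,0,0],[0,0,0.005],0],
    [[0,0,0],[0,0,0],0]
  ]
}}

```text
t: 19.33
tool_pos: [0.5195, -0.1402, -0.0092]
tcp_rot: [-0.001, 0.687, 0.727, -0.0]
ft_force: [-0.3, -0.3, 0.6]
opening: 0.145
grasp_force: 20.0
```

>>> {"api": "arm_command", "payload": {
  "deltas": [
    [[0,0,0],[0,0,0.004],0],
    [[0,0,0],[0,0,0.002],0],
    [[0,0,0],[0,0,0],0]
  ]
}}

```text
t: 19.58
tool_pos: [0.5207, -0.1412, -0.0139]
tcp_rot: [0.0, 0.687, 0.727, 0.0]
ft_force: [0.4, -0.5, 0.5]
opening: 0.148
grasp_force: 20.0
```

>>> {"api": "arm_command", "payload": {
  "deltas": [
    [[0,0,0],[0,0,0.002],0],
    [[0,0,0],[0,0,0.001],0],
    [[0,0,0],[0,0,0],0]
  ]
}}

```text
t: 19.83
tool_pos: [0.521, -0.1414, -0.0162]
tcp_rot: [0.001, 0.687, 0.727, 0.0]
ft_force: [-0.7, -0.3, 3.8]
opening: 0.149
grasp_force: 20.0
```

>>> {"api": "arm_command", "payload": {
  "deltas": [
    [[0,0,0],[0,0,0],0.028],
    [[0,0,0],[0,0,0],0.028],
    [[0,0,0],[0,0,0],0.028],
    [[0,0,0],[0,0,-0.01],0.028],
    [[0,0,0],[0,0,-0.02],0.028],
    [[0,0,0],[0,0,-0.03],0.028],
    [[0,0,0],[0,0,-0.02],0.028],
    [[0,0,0],[0,0,0],0]
  ]
}}

```text
t: 20.5
tool_pos: [0.5246, -0.1429, 0.0684]
tcp_rot: [0.005, 0.687, 0.727, 0.002]
ft_force: [1.0, 0.0, -0.7]
opening: 0.259
grasp_force: 0.0
```

Run:
```python
from h import *
go(*case(.125,0),.05,3.7)
snapshot("top"); snapshot("scene")
for n in("top","scene"):
  for q in("cover","tweezers"): print(n,q,[(round(d["p"],2),d["box"]) for d in outline_of(n,q)][:4])
```

```text
t 20.5 psi 3.26 turn -0.44 tilt [ 0.0095 -0.0042 -0.9999] shift now [-0.1358 -0.0033  0.019 ] shift after turn [-0.1358 -0.0044  0.019 ] F [ 1.   0.  -0.7]
top cover [(0.74, [381.8, 169.2, 439.2, 194.2]), (0.58, [160.1, 269.8, 242.7, 322.0]), (0.57, [356.7, 241.6, 419.2, 287.5])]
top tweezers []
scene cover [(0.85, [435.8, 177.6, 525.1, 215.0]), (0.71, [292.0, 145.1, 345.6, 173.2]), (0.7, [192.6, 180.8, 259.9, 216.9])]
scene tweezers [(0.52, [259.3, 215.3, 295.3, 230.3]), (0.18, [386.0, 337.2, 409.2, 365.0])]
```

The scene network sees the tweezers at (259–295, 215–230), inside the case. I take the closed fingers to the far side of the ridge.

>>> {"api": "arm_command", "payload": {
  "deltas": [
    [[0,0,-0.4],[-0.027,-0.001,0],0],
    [[0,0,0],[-0.027,-0.001,0],0],
    [[0,0,0],[-0.027,-0.001,0],0],
    [[0,0,0],[-0.027,-0.001,0],0],
    [[0,0,0],[-0.027,0,0.01],0],
    [[0,0,0],[0,0,0.01],0],
    [[0,0,0],[0,0,0],0]
  ]
}}

```text
t: 21.38
tool_pos: [0.5222, -0.2756, 0.0392]
tcp_rot: [-0.003, 0.685, 0.728, -0.0]
ft_force: [-0.9, 0.9, -0.5]
opening: 0.007
grasp_force: 0.0
```

Run:
```python
from h import *
go(*case(.125,0),.006,3.7)
im=snapshot("scene")
cv2.imwrite("pics/s7.png",cv2.resize(im[160:260,180:330,::-1],(800,533),interpolation=cv2.INTER_CUBIC))
```

```text
t 21.38 psi 3.51 turn -0.19 tilt [-0.0053  0.0041 -1.    ] shift now [-0.0037  0.0069  0.0332] shift after turn [-0.0038  0.0069  0.0332] F [-0.9  0.9 -0.5]
```

View pics/s7.png

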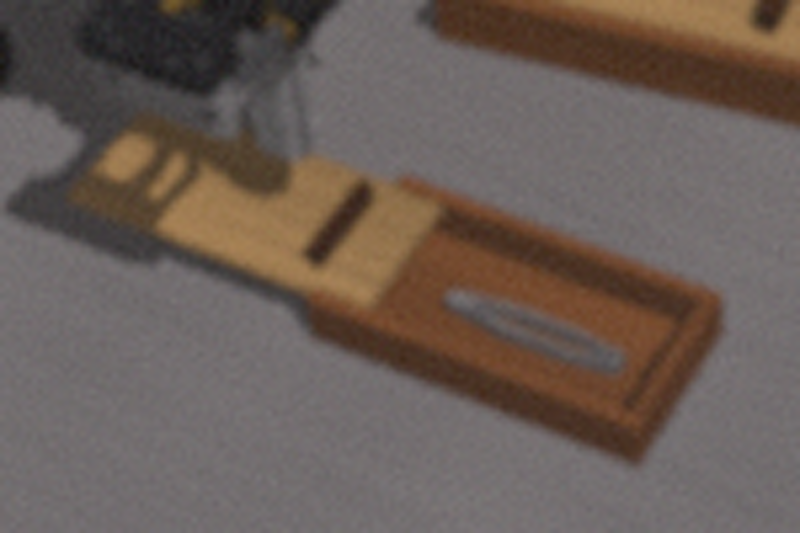

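The tweezers lie flat in the case at (450,300)–(625,362). The fingers hang above the cover on the far side of the ridge at (340,222). Descend and push it shut.

>>> {"api": "arm_command", "payload": {
  "deltas": [
    [[0,0,0],[-0.003,0.006,0.012],0],
    [[0,0,0],[0,0,0.013],0],
    [[0,0,0],[0,0,0.007],0],
    [[0,0,0],[0,0,0],0]
  ]
}}

```text
t: 21.77
tool_pos: [0.5288, -0.2761, 0.0081]
tcp_rot: [-0.003, 0.684, 0.73, -0.0]
ft_force: [-0.2, -0.1, 0.2]
opening: 0.008
grasp_force: 0.0
```

>>> {"api": "arm_command", "payload": {
  "deltas": [
    [[0,0,0],[0.012,0,0],0],
    [[0,0,0],[0.012,0,0],0],
    [[0,0,0],[0.012,0,0],0],
    [[0,0,0],[0.012,0,0],0],
    [[0,0,0],[0.012,0,0],0],
    [[0,0,0],[0.012,0,0],0]
  ]
}}

```text
t: 22.27
tool_pos: [0.5266, -0.2051, 0.0114]
tcp_rot: [0.0, 0.684, 0.729, 0.0]
ft_force: [0.1, 0.2, -0.2]
opening: 0.008
grasp_force: 0.0
```

Run:
```python
from h import *
go(*case(-.033,0),.005,3.7)
```

```text
t 22.27 psi 3.69 turn -0.01 tilt [ 8.e-04  1.e-04 -1.e+00] shift now [ 0.0843 -0.0023  0.0064] shift after turn [ 0.0843 -0.0023  0.0064] F [ 0.1  0.2 -0.2]
```

Run:
```python
from h import *
snapshot("scene"); snapshot("top")
for n in("scene","top"): print([(round(d["p"],2),d["box"]) for d in outline_of(n,"cover")])
```

```text
[(0.83, [436.0, 176.2, 524.5, 211.7]), (0.74, [199.0, 180.8, 270.7, 222.5]), (0.66, [267.7, 136.5, 346.4, 176.6])]
[(0.91, [158.3, 269.0, 244.2, 314.9]), (0.63, [387.8, 242.2, 421.2, 281.2]), (0.6, [394.9, 180.1, 430.6, 196.9])]
```

The cover moved only about 25 mm and the fingers rode up over the ridge (reading z 0.0114). I go back and do it lower, re-checking height on the way.

>>> {"api": "arm_command", "payload": {
  "deltas": [
    [[0,0,0],[0,0,-0.02],0],
    [[0,0,0],[-0.02,0,0],0],
    [[0,0,0],[-0.03,0,0],0],
    [[0,0,0],[-0.01,0,0],0],
    [[0,0,0],[0,0,0],0]
  ]
}}

```text
t: 22.88
tool_pos: [0.5305, -0.2697, 0.0312]
tcp_rot: [0.001, 0.685, 0.728, -0.0]
ft_force: [-0.4, 0.3, 0.5]
opening: 0.003
grasp_force: 0.0
```

Run:
```python
from h import *
go(*case(.112,0),.002,3.7)
```

```text
t 22.88 psi 3.45 turn -0.25 tilt [ 0.0011 -0.0012 -1.    ] shift now [ 0.0041 -0.0021  0.0291] shift after turn [ 0.0041 -0.002   0.0291] F [-0.4  0.3  0.5]
```

>>> {"api": "arm_command", "payload": {
  "deltas": [
    [[0,0,0],[0,-0.002,0.012],0],
    [[0,0,0],[0,0,0.01],0],
    [[0,0,0],[0,0,0.006],0],
    [[0,0,0],[0,0,0],0],
    [[0,0,0],[0,0,0],0]
  ]
}}

```text
t: 23.3
tool_pos: [0.5272, -0.2653, 0.0014]
tcp_rot: [-0.002, 0.684, 0.73, -0.0]
ft_force: [0.3, 0.4, -0.7]
opening: 0.004
grasp_force: 0.0
```

>>> {"api": "arm_command", "payload": {
  "deltas": [
    [[0,0,0],[0.008,0,0],0],
    [[0,0,0],[0.008,0,0.001],0],
    [[0,0,0],[0.008,0,0],0],
    [[0,0,0],[0.008,0,0],0],
    [[0,0,0],[0.008,0,0],0]
  ]
}}

```text
t: 23.72
tool_pos: [0.526, -0.2263, 0.0022]
tcp_rot: [0.001, 0.684, 0.729, -0.0]
ft_force: [0.6, -1.8, -0.7]
opening: 0.006
grasp_force: 0.7
```

>>> {"api": "arm_command", "payload": {
  "deltas": [
    [[0,0,0],[0.01,0,0],0],
    [[0,0,0],[0.01,0,0],0],
    [[0,0,0],[0.01,0,0],0],
    [[0,0,0],[0.01,0,0],0]
  ]
}}

```text
t: 24.05
tool_pos: [0.5236, -0.1862, 0.0023]
tcp_rot: [0.001, 0.684, 0.729, 0.0]
ft_force: [1.6, -1.2, -0.5]
opening: 0.008
grasp_force: 0.8
```

>>> {"api": "arm_command", "payload": {
  "deltas": [
    [[0,0,0],[0.01,0,0],0],
    [[0,0,0],[0.01,0,0],0],
    [[0,0,0],[0.01,0,0],0],
    [[0,0,0],[0.01,0,0],0]
  ]
}}

```text
t: 24.38
tool_pos: [0.5206, -0.1462, 0.002]
tcp_rot: [0.0, 0.684, 0.729, 0.0]
ft_force: [0.9, -1.8, 0.6]
opening: 0.004
grasp_force: 0.8
```

Run:
```python
from h import *
go(*case(-.033,0),.002,3.7)
```

```text
t 24.38 psi 3.66 turn -0.04 tilt [ 3.e-04 -2.e-04 -1.e+00] shift now [ 0.0251 -0.0002  0.    ] shift after turn [ 0.0251 -0.0001  0.    ] F [ 0.9 -1.8  0.6]
```

>>> {"api": "arm_command", "payload": {
  "deltas": [
    [[0,0,0],[0.008,0,0],0],
    [[0,0,0],[0.006,0,0],0],
    [[0,0,0],[0.004,0,0],0],
    [[0,0,0],[0.003,0,0],0],
    [[0,0,0],[0,0,0],0]
  ]
}}

```text
t: 24.8
tool_pos: [0.5186, -0.1253, 0.0016]
tcp_rot: [-0.001, 0.684, 0.729, -0.0]
ft_force: [0.2, -0.1, 0.8]
opening: 0.004
grasp_force: 0.0
```

>>> {"api": "arm_command", "payload": {
  "deltas": [
    [[0,0,0],[0.002,0,0],0],
    [[0,0,0],[0,0,0],0]
  ]
}}

```text
t: 24.97
tool_pos: [0.5185, -0.1239, 0.0016]
tcp_rot: [-0.001, 0.684, 0.729, -0.0]
ft_force: [-0.2, -0.6, -0.2]
opening: 0.007
grasp_force: 0.0
```

>>> {"api": "arm_command", "payload": {
  "deltas": [
    [[0,0,0],[0.002,0,0],0],
    [[0,0,0],[0,0,0],0]
  ]
}}

```text
t: 25.13
tool_pos: [0.5185, -0.1228, 0.0016]
tcp_rot: [0.0, 0.684, 0.729, -0.001]
ft_force: [-0.7, -2.7, -1.3]
opening: 0.005
grasp_force: 1.6
```

>>> {"api": "arm_command", "payload": {
  "deltas": [
    [[0,0,0],[0.002,0,0],0],
    [[0,0,0],[0,0,0],0]
  ]
}}

```text
t: 25.3
tool_pos: [0.5185, -0.1228, 0.0016]
tcp_rot: [0.001, 0.684, 0.73, -0.002]
ft_force: [-0.5, -7.9, -3.4]
opening: -0.0
grasp_force: 4.2
```

The stop is reached: force builds to 7.9 N and the position is static at case x ≈ −31 mm, as expected for shut. Back off and leave.

>>> {"api": "arm_command", "payload": {
  "deltas": [
    [[0,0,0],[-0.01,0,0],0],
    [[0,0,0],[-0.002,0,0],0],
    [[0,0,0],[0,0,-0.02],0],
    [[0,0,0],[0,0,-0.03],0],
    [[0,0,0],[0,0,-0.03],0],
    [[0,0,0],[0.03,0,-0.03],0],
    [[0,0,0],[0.03,0,0],0],
    [[0,0,0],[0.03,0,0],0],
    [[0,0,0],[0.03,0,0],0],
    [[0,0,0],[0,0,0],0]
  ]
}}

```text
t: 26.13
tool_pos: [0.511, -0.0079, 0.1115]
tcp_rot: [-0.001, 0.683, 0.731, 0.001]
ft_force: [-0.5, 1.0, -0.4]
opening: -0.002
grasp_force: 0.0
```

>>> {"api": "arm_command", "payload": {
  "deltas": [
    [[0,0,0],[0.03,0,0],0],
    [[0,0,0],[0.02,0,0],0],
    [[0,0,0],[0,0,0],0],
    [[0,0,0],[0,0,0],0]
  ]
}}

```text
t: 26.47
tool_pos: [0.5087, 0.0374, 0.1113]
tcp_rot: [-0.0, 0.684, 0.73, -0.0]
ft_force: [0.0, 0.0, 0.1]
opening: 0.008
grasp_force: 0.0
```

Run:
```python
from h import *
snapshot("scene"); snapshot("top")
for n in("scene","top"):
  for q in("cover","case","tweezers"): print(n,q,[(round(d["p"],2),d["box"]) for d in outline_of(n,q)])
im=snapshot("top"); cv2.imwrite("pics/f.png",cv2.resize(im[150:210,320:440,::-1],(720,360)))
```

```text
scene cover [(0.89, [435.8, 175.6, 524.8, 213.9]), (0.8, [240.9, 195.2, 311.3, 238.9]), (0.76, [261.4, 136.5, 344.0, 174.3])]
scene case [(0.97, [238.0, 191.5, 314.5, 251.5]), (0.92, [261.2, 129.5, 337.3, 183.9]), (0.62, [434.8, 169.0, 531.3, 230.3])]
scene tweezers []
top cover [(0.72, [331.5, 170.1, 390.4, 195.5]), (0.59, [333.0, 241.0, 421.7, 291.6])]
top case [(0.76, [328.5, 239.7, 418.0, 291.1]), (0.75, [156.1, 273.6, 195.3, 322.1]), (0.68, [326.2, 167.7, 394.1, 200.1])]
top tweezers []
```

View pics/f.png

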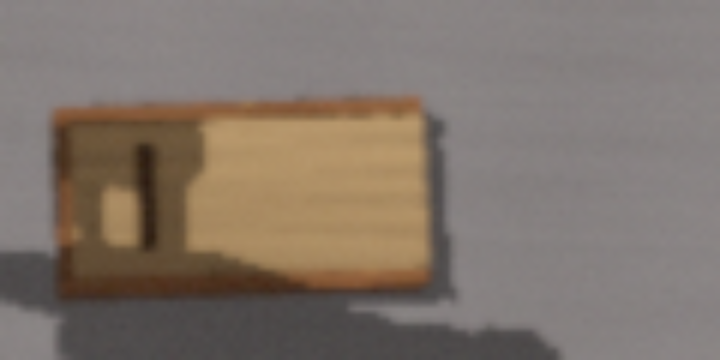

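The picture shows the cover fully shut: it meets the left wall at x≈72 and is flush with the right end at x≈428. Handing in.

```bash
python3 -c "
from plant import *
print(finish_job())"
```

```text
the job is handed in; nothing more can be done
None
```

The tweezers are in the smallest bamboo case, its cover is pushed fully shut over them, and the job is handed in; no verdict came back, and I viewed 11 pictures, one over the limit of 10.

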